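Press a desoldering pump home in its bench clip

ROBOT

A 7-joint arm with a two-finger parallel gripper is mounted at the origin on the work surface. World frame = base frame: x ahead of the robot, y to its left, z up, the work surface at z = 0. Lengths are in m, angles in rad, forces in N, time in s.
With the tool pointing down it reaches from about 0.4 to 0.85 m from the base axis. Payload 10.4 kg.
Tool frame: the origin (TCP) lies at the very end of the fingers, on their centre line; the grasp point (between the pads) lies 19 mm behind it (manip.grip_point_offset is the distance from the TCP to the grasp point, in m); z points along the fingers, y is the line along which they close (so a half turn about z gives the same grasp; the last joint's range is limited). The gripper opens to 85 mm and grips with 20 to 120 N. Pads are 22 mm wide; open, the fingers measure 114 mm over their backs; the gripper's body (76 mm by 85 mm) begins 54 mm behind the grasp point. The pads swing forward as they close: fully open they stand 13 mm farther back than shut.
Start: joints at [1.195, 0.332, -0.065, 1.46, 0.022, 1.35, -0.088], TCP at [0.216, -0.587, 0.231] pointing down, gripper open.
Joint ranges: [-2.6, 2.6], [-0.5, 2.12], [-1.47, 1.34], [0.16, 2.42], [-1.27, 4.41], [0.06, 2.06], [-2.6, 2.6]. Speed limits (rad/s): [2.22, 2.22, 2.79, 2.79, 3.14, 3.14, 3.14].

INTERFACE

Orientations are given as a unit quaternion [x, y, z, w].
In Python, from workcell import manip gives the robot as it stands. The module is installed in compiled form; this text tells all that it offers.
- The arm moves only by the shell command python3 -m inch 'ROWS' [OPENING] [FORCE]. ROWS is JSON, a list of rows, each a list of 2 entries, a list of its own where there are three numbers: the shift along the tool's x, y, z each as a share of 0.08 m, from -1 to 1, then the turn, a rotation vector about the tool's x, y, z each as a share of 45 degrees, from -1 to 1. A call has exactly 10 rows; each row is the pose to reach, as a shift and turn from the pose commanded when the call began, along the tool's axes at that moment; what a row does not reach only later rows make up. A row lasts 1/10 s, in which the tool goes at most 50 mm and 8.59 degrees, less where a joint would pass 70% of its speed; a pose out of reach is approached as far as the arm can. A call with a number of a shift or a turn outside -1 to 1 is refused whole. A call with a gripper value outside its range is refused whole. OPENING is the opening, from 0 (shut) to 1 (fully open), set as the call begins (- or left out, the last holds). The fingers move at their own pace and stop on an object; FORCE is the grip in N (left out, the last holds). Time passes only in rows, so rows that repeat a pose let the fingers close, or fill a call up. It gives the time, the measured TCP pose, the force, the opening and the grip force at its end, in the units of the state.
- manip.get_obs(): the state, without advancing time (a new reading comes with each control period).
- manip.camera(name): name is "side" or "top"; returns the picture (400x640x3 uint8, red, green, blue); there is no depth.
- manip.camera_params(name): a dict with "fov_y" (degrees; the focal length in pixels is half the picture's height over the tangent of half this angle, whatever the lens; pixels are square), "cx", "cy" (the principal point, pixels), "camera_from_world" (4x4, takes a point from world to camera coordinates). Camera axes: x right, y up, looking along -z (the intrinsics and any distortion apply to the point x, -y, -z); pixel columns grow to the right and rows downward; lengths in m; the calibration is good to about 2 mm. A picture is of the moment at which its call begins. camera_params takes no time and is no camera call.
- manip.hand_in(): hands the job in; it is judged then, once.
The state is a dict: "clock": time; "joint_pos": joint angles; "joint_velocities": joint speeds; "tau": joint torques, N m; "position": TCP position; "ee_rot": TCP orientation; "ft_force": force on the tool from outside, world axes, zero at the start; "torque": the same for the moment, N m; "grip_width": opening from 0.0 (shut) to 1.0 (fully open); "grasp_force": force on a finger pad.
Only numpy, scipy, OpenCV 4.12 (cv2) and the standard library are available. Lean on these libraries where they do the work, as an engineer would, in place of code of your own. Each camera call takes 0.05 s, during which the arm holds its last target. There are 200 camera calls.

TASK

Put the red desoldering pump away in the empty spring clip: take it from its rest, lay it across the mouth of the clip, roughly centred on the two forks (either way round), and let go of it there so that it lies on the jaw. Then press it down past the sprung jaw until it is fully home in both forks with the jaw closed over it. Do not disturb the loose reels, bottle, jar and brush on the bench.

Things in the scene. Friction and masses are not known exactly. Their poses are not given: they have to be found in the camera images.
- pump: Red desoldering pump, a loose rod of about 90 g lying level on the rest, axis 45 mm above the bench: barrel 24 mm diameter, 120 mm long, black band near each end; white nozzle (15 mm diameter, 30 mm long) on the +y end, thin plunger with black button on the -y end; 182 mm overall. Origin on its axis at the middle of the barrel (grip across it here); its y axis runs along the rod.
- rest: Black two-post rest (70 x 110 mm base, 10 mm high) on which the pump lies at the start, along the rest's y axis. Two saddles, each 10 mm wide, at y = -42 and +42 mm, with lips up to 43 mm high; free between them above 10 mm. Fixed. Origin at the centre of the underside.
- clip: The empty spring clip, for the pump; fixed. Dark steel base 90 x 112 mm (x, y), 10 mm high; two aluminium forks, 14 mm wide, at y = -38 and +38 mm; the rod lies along y in both. Between the forks 62 mm are free above 24 mm height, to grip or press the rod there. A yellow sprung jaw on the +x side reaches over both forks. Origin at the centre of the underside.
- clip_seat (a point): Middle of the pump's axis when fully home: 47 mm above the bench, midway between the forks; axes as the clip's. Each fork: seat 35 mm above the bench, tall tine at x = -13 mm (straight up to 85 mm, flared outward to 98 mm), short tine at x = +13 mm (48 mm high). Laid in the mouth against the tall tines, a pump rests on the jaw with its axis 22 mm above this point.
- jaw (a joint): Angle (rad) of the clip's yellow sprung jaw: 0 closed (pressed there by its spring), growing to at most 0.6 as it swings away to the clip's +x side. It opens about 0.1 as a 24 mm rod passes; pressing the rod in takes roughly 6 to 12 N.
- jaw_nose (a point): Point midway between the jaw's two rounded noses (4 mm radius, along y): closed, it is 12 mm to the +x side of clip_seat and 59 mm above the bench. From the noses the jaw flares up and outward as a lead-in to x = 28 mm, 75 mm above the bench.
- clip_full: A second, identical spring clip, already occupied by a green pump; fixed, its jaw does not move, not to be used. Its green pump's axis is 47 mm above the bench, along the clip's y axis, 182 mm long. Origin at the centre of the underside.
- reel_green: Loose empty green reel standing on its flange, 50 mm diameter, 45 mm high; leave alone. Origin at the centre of its underside.
- reel_white: Loose empty white reel standing on its flange, 50 mm diameter, 45 mm high; leave alone. Origin at the centre of its underside.
- bottle: Loose white bottle with a red cap, 42 mm diameter, 100 mm high; leave alone. Origin at the centre of its underside.
- jar: Loose clear jar with a blue lid, 50 mm diameter, 50 mm high; leave alone. Origin at the centre of its underside.
- brush: Loose brush, 160 mm long, lying on the bench; leave alone. Origin at the underside near its middle.
Mind the look-alikes: they are no part of the job. Several things have the shape of the pump; the one meant has the colours described above. Leave any blue look-alike of the clip alone.

How it is judged:
By the outcome, as a careful person would: the job done as asked, in the order asked, and still so for the second after the job is handed in, with the robot touching nothing.
It also fails if it takes over 48 s, if anything falls off the work surface, if the arm or the gripper's body presses on something with over 40 N, if the wrist force passes 120 N, or if a joint passes its speed limit or range.

## Working session

There is one attempt and no reset: what is moved stays moved. The work goes in short steps, Python scripts to look and compute and a shell command to move; the robot and the scene stay as the last step left them, time stands still between calls to the robot, and variables do not carry over. Pictures are saved under pics/ and viewed, at most 10 in all, crops included, and the job is handed in when it is done.

```bash
mkdir -p pics; python3 - <<'E'
from workcell import manip
import cv2,numpy as np
o=manip.get_obs(); print({k:np.round(v,3).tolist() for k,v in o.items()}, manip.grip_point_offset)
for n in("top","side"):
    im=manip.camera(n); cv2.imwrite(f"pics/{n}0.png",im[:,:,::-1]); p=manip.camera_params(n); print(n,{k:np.round(v,4).tolist() if not isinstance(v,str) else v for k,v in p.items()})
E
```

```text
{'clock': 0.0, 'joint_pos': [1.195, 0.333, -0.065, 1.461, 0.022, 1.35, -0.089], 'joint_velocities': [0.001, 0.0, 0.0, 0.001, -0.0, -0.0, 0.002], 'tau': [-0.0, -62.545, 0.049, -39.16, 0.016, 0.01, -0.0], 'position': [0.216, -0.586, 0.23], 'ee_rot': [0.984, 0.175, -0.0, -0.001], 'ft_force': [0.207, 0.1, -0.171], 'torque': [0.046, -0.038, 0.003], 'grasp_force': 0.0, 'grip_width': 1.003} 0.0187
top {'fov_y': 47.2646, 'cx': 319.6751, 'cy': 194.7279, 'camera_from_world': [[-0.0288, -0.9996, 0.0067, 0.0918], [0.9966, -0.0282, 0.0774, -0.4863], [-0.0771, 0.0089, 0.997, -1.6799], [0.0, 0.0, 0.0, 1.0]]}
side {'fov_y': 53.0031, 'cx': 320.1741, 'cy': 200.1236, 'camera_from_world': [[-0.7029, -0.7112, -0.01, 0.4035], [0.3942, -0.4012, 0.8268, -0.2212], [-0.5921, 0.5772, 0.5624, -0.9819], [0.0, 0.0, 0.0, 1.0]]}
```

View pics/top0.png

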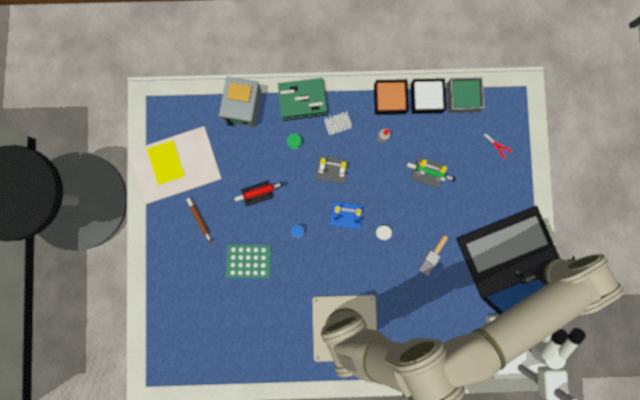

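View pics/side0.png

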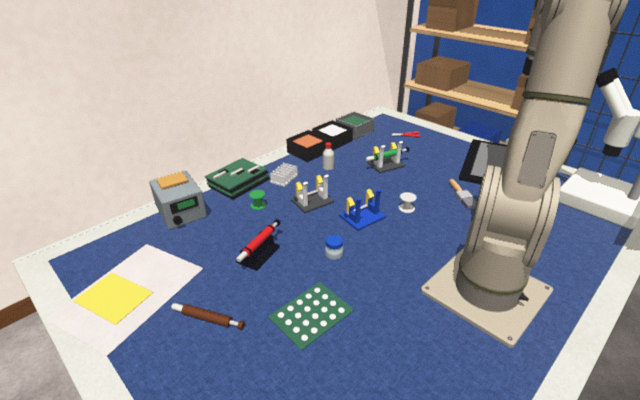

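The top view shows three rods: red at (260,192) on a black rest, brown at (199,219) lying on the bench, and green at (430,172) in the full clip. The clips are at (332,168) dark steel and empty, (347,214) blue, and (430,172) full. The red rod and the dark empty clip fit the description. I'll confirm both in an enlarged crop and measure them.

```bash
cat > h.py <<'E'
from workcell import manip
import cv2,numpy as np
def cam(n):
    p=manip.camera_params(n); return p,200/np.tan(np.radians(p["fov_y"]/2)),np.array(p["camera_from_world"])
def proj(n,P):
    p,f,T=cam(n); c=T[:3,:3]@np.array(P)+T[:3,3]; return np.array([p["cx"]+f*c[0]/-c[2],p["cy"]-f*c[1]/-c[2]])
def ray(n,u):
    p,f,T=cam(n); d=np.array([(u[0]-p["cx"])/f,-(u[1]-p["cy"])/f,-1]); R=T[:3,:3]; return -R.T@T[:3,3],R.T@d
def plane(n,u,z):
    o,d=ray(n,u); return o+d*(z-o[2])/d[2]
def tri(ut,us):
    o1,d1=ray("top",ut);o2,d2=ray("side",us)
    s=np.linalg.lstsq(np.c_[d1,-d2],o2-o1,rcond=None)[0]; a=o1+d1*s[0];b=o2+d2*s[1]; return (a+b)/2,np.linalg.norm(a-b)
def shot(n,tag):
    im=manip.camera(n)[:,:,::-1].copy(); cv2.imwrite(f"pics/{n}_{tag}.png",im); return im
def comps(im,lo,hi,box,amin=4):
    hsv=cv2.cvtColor(im,cv2.COLOR_BGR2HSV); m=cv2.inRange(hsv,lo,hi)
    if lo[0]==0 and hi[0]<12: m|=cv2.inRange(hsv,(170,lo[1],lo[2]),(180,hi[1],hi[2]))
    z=np.zeros_like(m);x0,y0,x1,y1=box;z[y0:y1,x0:x1]=m[y0:y1,x0:x1]
    k,l,s,c=cv2.connectedComponentsWithStats(z)
    out=[]
    for i in range(1,k):
        if s[i,4]>=amin:
            pts=np.argwhere(l==i)[:,::-1].astype(float); u,sv,v=np.linalg.svd(pts-pts.mean(0),full_matrices=False)
            out.append((c[i].round(2),s[i].tolist(),v[0].round(3)))
    return out
E
python3 - <<'E'
from h import *
t=cv2.imread("pics/top0.png");s=cv2.imread("pics/side0.png")
for n,im,b,bc in(("top",t,(230,170,295,215),(310,150,355,190)),("side",s,(225,210,290,275),(285,165,340,215))):
    print(n,"red",comps(im,(0,150,80),(8,255,255),b))
    print(n,"yel",comps(im,(20,130,100),(34,255,255),bc,2))
a=cv2.resize(t[150:230,220:360],None,fx=5.7,fy=5.7,interpolation=cv2.INTER_CUBIC)[:300*2]
cv2.imwrite("pics/cropt.png",a)
b=cv2.resize(s[160:270,230:390],None,fx=5,fy=5,interpolation=cv2.INTER_CUBIC)
cv2.imwrite("pics/crops.png",b)
E
```

```text
top red [(array([258.19, 191.23]), [243, 184, 31, 16, 236], array([-0.949,  0.315]))]
top yel [(array([322.58, 160.79]), [320, 158, 6, 6, 24], array([-0.484,  0.875])), (array([343.65, 164.38]), [341, 162, 6, 6, 26], array([-0.192,  0.981]))]
side red [(array([258.76, 239.38]), [242, 225, 32, 32, 301], array([-0.713,  0.701]))]
side yel [(array([318.84, 179.54]), [317, 176, 6, 9, 37], array([-0.028,  1.   ])), (array([298.2 , 186.17]), [296, 182, 6, 9, 41], array([0.038, 0.999]))]
```

View pics/cropt.png

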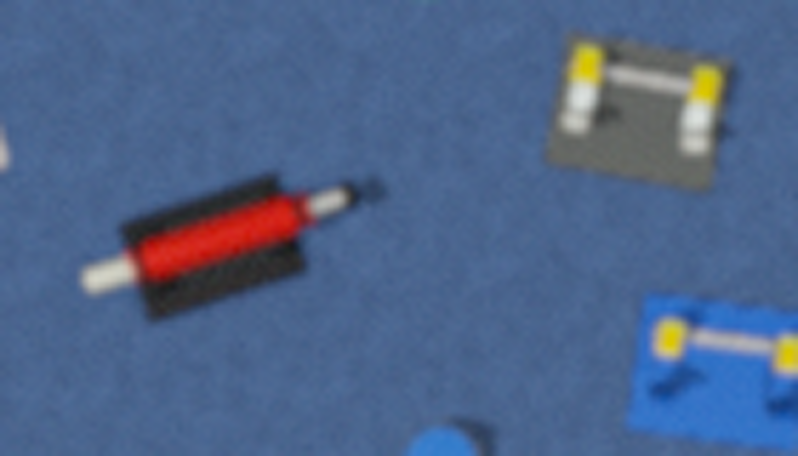

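View pics/crops.png

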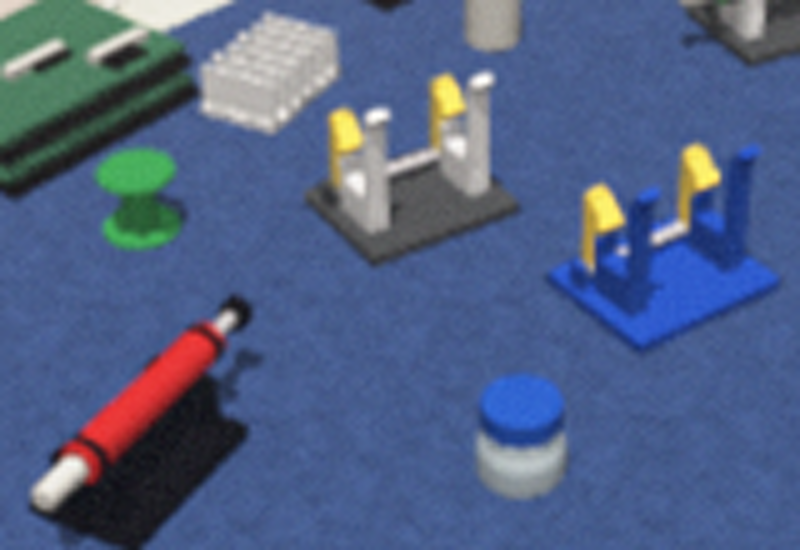

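The crops confirm it. The red pump with black bands has its white nozzle to the left (crop 110,275) and its button to the right, on the black rest. The empty aluminium and dark steel clip has yellow jaw noses at the far side, at crop (585,62) and (707,85), with the tall tines on the robot's side.

```bash
python3 - <<'E'
from h import *
t=cv2.imread("pics/top0.png");s=cv2.imread("pics/side0.png")
print("pump",plane("top",(258.19,191.23),.045),plane("side",(258.76,239.38),.045),tri((258.19,191.23),(258.76,239.38)))
for n,im,b in(("top",t,(310,150,356,190)),("side",s,(288,170,337,214))):
    hsv=cv2.cvtColor(im,cv2.COLOR_BGR2HSV)
    x0,y0,x1,y1=b; h=hsv[y0:y1,x0:x1]
    # pump/clip masks -> world
    m=((h[...,1]<100)&(h[...,2]<115)).astype(np.uint8)
    k,l,st,c=cv2.connectedComponentsWithStats(m); i=1+np.argmax(st[1:,4]); pts=np.argwhere(l==i)[:,::-1]+[x0,y0]
    W=np.array([plane(n,p,.010)[:2] for p in pts],np.float32)*1000
    print(n,"clip base",cv2.minAreaRect(W),len(W))
# pump direction: red mask on plane
for n,im,b in(("top",t,(230,170,295,215)),("side",s,(225,210,290,275))):
    hsv=cv2.cvtColor(im,cv2.COLOR_BGR2HSV); m=(cv2.inRange(hsv,(0,150,80),(8,255,255))|cv2.inRange(hsv,(170,150,80),(180,255,255)))
    z=np.zeros_like(m);x0,y0,x1,y1=b;z[y0:y1,x0:x1]=m[y0:y1,x0:x1]
    W=np.array([plane(n,p,.045)[:2] for p in np.argwhere(z)[:,::-1]]); c=W.mean(0); v=np.linalg.svd(W-c,full_matrices=False)[2][0]
    q=(W-c)@v; print(n,"red c",c,"yaw of y axis deg",np.degrees(np.arctan2(v[1],v[0])),"len",np.ptp(q),"mid",c+v*(q.max()+q.min())/2)
# yellow noses
print([ (tri(a,b)) for a,b in(((322.58,160.79),(298.2,186.17)),((343.65,164.38),(318.84,179.54)))])
# tine tops (side) at z=.098: crop px
for u in((377,118),(482,80)): print("tine top side",plane("side",np.array(u)/5+[230,160],.098))
for u in((575,125),(693,146)): print("tine top top",plane("top",np.array(u)/5.7+[220,150],.098))
for u in((568,32),(732,62),(710,190),(547,163)): print("corner",plane("top",np.array(u)/5.7+[220,150],.01))
for u in((305,198),(372,263),(520,205)): print("corner side",plane("side",np.array(u)/5+[230,160],.01))
print(proj("top",(.216,-.586,.23)), proj("side",(.216,-.586,.23)))
E
```

```text
pump [0.50586022 0.30253002 0.045     ] [0.50451159 0.30094567 0.045     ] (array([0.50517799, 0.30171537, 0.04514528]), np.float64(0.0020565446746675085))
top clip base ((583.6991577148438, 29.558551788330078), (111.12686920166016, 87.919189453125), 78.00740051269531) 414
side clip base ((578.6180419921875, 33.179901123046875), (116.57929229736328, 100.92198181152344), 78.47030639648438) 393
top red c [0.505857   0.30251133] yaw of y axis deg -73.17173391049295 len 0.1118722378766367 mid [0.50591282 0.30232679]
side red c [0.50478223 0.30019325] yaw of y axis deg 109.06441225581773 len 0.13688939097905997 mid [0.50442462 0.30122803]
[(array([0.60857657, 0.06373777, 0.06182037]), np.float64(0.0011886714383660545)), (array([ 0.59345054, -0.01280768,  0.05956356]), np.float64(0.0015271083187723892))]
tine top side [0.55962915 0.07578141 0.098     ]
tine top side [ 0.5457029  -0.00063206  0.098     ]
tine top top [0.56371721 0.07201813 0.098     ]
tine top top [ 0.5484818 -0.0011492  0.098    ]
corner [0.63681598 0.07369634 0.01      ]
corner [ 0.61385908 -0.03380537  0.01      ]
corner [ 0.52951142 -0.01650212  0.01      ]
corner [0.55033939 0.08998984 0.01      ]
corner side [0.62673362 0.08082732 0.01      ]
corner side [0.54309625 0.09906448 0.01      ]
corner side [ 0.52176555 -0.01105073  0.01      ]
[528.55900277 268.20921195] [522.80071939 112.156883  ]
```

```bash
python3 -m inch '[[[0.1,-0.08,0],[0,0,0]],[[0.2,-0.16,0],[0,0,0]],[[0.3,-0.24,0],[0,0,0]],[[0.4,-0.32,0],[0,0,0]],[[0.5,-0.4,0],[0,0,0]],[[0.6,-0.48,0],[0,0,0]],[[0.7,-0.56,0],[0,0,0]],[[0.8,-0.64,0],[0,0,0]],[[0.9,-0.72,0],[0,0,0]],[[1,-0.8,0],[0,0,0]]]' 1
```

```text
clock: 1.1
position: [0.2693, -0.4981, 0.2313]
ee_rot: [0.984, 0.175, 0.0, 0.0]
ft_force: [0.6, 1.1, -0.6]
grip_width: 1.001
grasp_force: 0.0
```

```bash
for i in 1 2; do python3 -m inch '[[[0.1,-0.08,0],[0,0,0]],[[0.2,-0.16,0],[0,0,0]],[[0.3,-0.24,0],[0,0,0]],[[0.4,-0.32,0],[0,0,0]],[[0.5,-0.4,0],[0,0,0]],[[0.6,-0.48,0],[0,0,0]],[[0.7,-0.56,0],[0,0,0]],[[0.8,-0.64,0],[0,0,0]],[[0.9,-0.72,0],[0,0,0]],[[1,-0.8,0],[0,0,0]]]'; done
python3 -m inch '[[[0.1,-0.08,0],[0,0,-0.04]],[[0.2,-0.16,0],[0,0,-0.08]],[[0.3,-0.24,0],[0,0,-0.12]],[[0.4,-0.32,0],[0,0,-0.17]],[[0.5,-0.4,0],[0,0,-0.22]],[[0.6,-0.48,0],[0,0,-0.26]],[[0.7,-0.56,0],[0,0,-0.31]],[[0.8,-0.64,0],[0,0,-0.35]],[[0.9,-0.72,0],[0,0,-0.4]],[[1,-0.8,0],[0,0,-0.444]]]'
for i in 1 2 3; do python3 -m inch '[[[0.1,-0.1,0],[0,0,0]],[[0.2,-0.2,0],[0,0,0]],[[0.3,-0.3,0],[0,0,0]],[[0.4,-0.4,0],[0,0,0]],[[0.5,-0.5,0],[0,0,0]],[[0.6,-0.6,0],[0,0,0]],[[0.7,-0.7,0],[0,0,0]],[[0.8,-0.8,0],[0,0,0]],[[0.9,-0.9,0],[0,0,0]],[[1,-1,0],[0,0,0]]]'; done
```

```text
clock: 2.1
position: [0.3223, -0.4104, 0.2313]
ee_rot: [0.984, 0.175, 0.0, 0.0]
ft_force: [0.3, -0.4, -0.6]
grip_width: 1.003
grasp_force: 0.0
clock: 3.1
position: [0.3753, -0.3227, 0.2313]
ee_rot: [0.984, 0.175, 0.0, 0.0]
ft_force: [-0.2, 0.2, -0.7]
grip_width: 1.001
grasp_force: 0.0
clock: 4.1
position: [0.4283, -0.235, 0.2313]
ee_rot: [0.939, 0.345, 0.0, 0.0]
ft_force: [0.2, -0.1, 0.7]
grip_width: 1.0
grasp_force: 0.0
clock: 5.1
position: [0.4374, -0.122, 0.2313]
ee_rot: [0.939, 0.344, 0.0, 0.0]
ft_force: [-0.4, 0.3, 0.9]
grip_width: 1.002
grasp_force: 0.0
clock: 6.1
position: [0.4468, -0.0093, 0.2313]
ee_rot: [0.939, 0.344, 0.0, 0.0]
ft_force: [0.4, -1.1, -0.0]
grip_width: 1.003
grasp_force: 0.0
clock: 7.1
position: [0.4563, 0.1034, 0.2313]
ee_rot: [0.939, 0.344, 0.0, 0.0]
ft_force: [-0.1, 0.7, -0.3]
grip_width: 1.002
grasp_force: 0.0
```

```bash
python3 -m inch '[[[0.1,-0.1,0],[0,0,-0.07]],[[0.2,-0.2,0],[0,0,-0.15]],[[0.3,-0.3,0],[0,0,-0.22]],[[0.4,-0.4,0],[0,0,-0.3]],[[0.5,-0.5,0],[0,0,-0.37]],[[0.6,-0.6,0],[0,0,-0.45]],[[0.7,-0.7,0.1],[0,0,-0.52]],[[0.8,-0.8,0.2],[0,0,-0.6]],[[0.9,-0.9,0.3],[0,0,-0.67]],[[1,-1,0.4],[0,0,-0.75]]]'
python3 -m inch '[[[0.1,0.02,0.06],[0,0,-0.07]],[[0.2,0.04,0.12],[0,0,-0.15]],[[0.3,0.06,0.2],[0,0,-0.22]],[[0.4,0.08,0.3],[0,0,-0.3]],[[0.5,0.1,0.4],[0,0,-0.37]],[[0.6,0.12,0.5],[0,0,-0.45]],[[0.7,0.14,0.6],[0,0,-0.52]],[[0.8,0.16,0.6],[0,0,-0.6]],[[0.9,0.18,0.6],[0,0,-0.67]],[[1,0.18,0.6],[0,0,-0.74]]]'
cat >> h.py <<'E'
def go(goal,yaw):  # goal TCP xyz, goal yaw (deg) of tool x; prints shares
    o=manip.get_obs(); q=o["ee_rot"]; y0=2*np.degrees(np.arctan2(q[1],q[0])); a=np.radians(y0); d=np.array(goal)-o["position"]
    dy=(yaw-y0+180)%360-180
    print("pos",np.round(o["position"],4),"yaw",round(y0,2),"j7",round(o["joint_pos"][6],2),"shift",np.round(np.array([np.cos(a)*d[0]+np.sin(a)*d[1],np.sin(a)*d[0]-np.cos(a)*d[1],-d[2]])/.08,3),"turn",round(-dy/45,3),"F",np.round(o["ft_force"],1))
E
python3 - <<'E'
from h import *
go((.5052,.3017,.024),107.4)
t=shot("top","1");s=shot("side","1")
a=cv2.resize(s[170:290,200:320],None,fx=5,fy=5,interpolation=cv2.INTER_CUBIC)
p=manip.get_obs()["position"]; print(proj("side",p),proj("top",p))
cv2.imwrite("pics/c1.png",a)
E
```

```text
clock: 8.1
position: [0.4656, 0.2161, 0.1982]
ee_rot: [0.797, 0.603, -0.0, -0.0]
ft_force: [0.9, 0.1, 0.2]
grip_width: 1.002
grasp_force: 0.0
clock: 9.1
position: [0.5017, 0.2888, 0.1504]
ee_rot: [0.591, 0.806, -0.0, -0.0]
ft_force: [-0.2, 0.8, -0.5]
grip_width: 1.002
grasp_force: 0.0
pos [0.5017 0.2888 0.1504] yaw 107.5 j7 -0.57 shift [0.14 0.09 1.58] turn 0.002 F [-0.2  0.8 -0.5]
[259.11787753 206.0984424 ] [258.07724285 189.82597567]
```

View pics/c1.png

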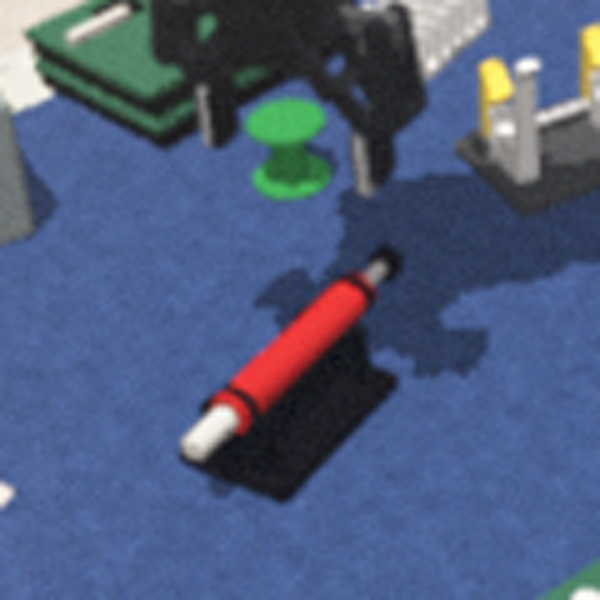

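The pump is undisturbed on its rest. The open fingertips, at crop (215,143) and (365,193), straddle its axis. Descending and gripping.

```bash
python3 -m inch '[[[0.03,0.02,0.1],[0,0,0]],[[0.06,0.04,0.2],[0,0,0]],[[0.09,0.06,0.3],[0,0,0]],[[0.12,0.08,0.4],[0,0,0]],[[0.14,0.09,0.5],[0,0,0]],[[0.14,0.09,0.6],[0,0,0]],[[0.14,0.09,0.7],[0,0,0]],[[0.14,0.09,0.8],[0,0,0]],[[0.14,0.09,0.9],[0,0,0]],[[0.14,0.09,1],[0,0,0]]]'
python3 -m inch '[[[0,0,0.08],[0,0,0]],[[0,0,0.16],[0,0,0]],[[0,0,0.24],[0,0,0]],[[0,0,0.32],[0,0,0]],[[0,0,0.4],[0,0,0]],[[0,0,0.46],[0,0,0]],[[0,0,0.52],[0,0,0]],[[0,0,0.56],[0,0,0]],[[0,0,0.58],[0,0,0]],[[0,0,0.58],[0,0,0]]]'
python3 -m inch '[[[0,0,0],[0,0,0]],[[0,0,0],[0,0,0]],[[0,0,0],[0,0,0]],[[0,0,0],[0,0,0]],[[0,0,0],[0,0,0]],[[0,0,0],[0,0,0]],[[0,0,0],[0,0,0]],[[0,0,0],[0,0,0]],[[0,0,0],[0,0,0]],[[0,0,0],[0,0,0]]]' 0 50
```

```text
clock: 10.2
position: [0.5053, 0.3009, 0.0706]
ee_rot: [0.593, 0.805, -0.0, 0.0]
ft_force: [0.0, -0.5, -0.4]
grip_width: 1.003
grasp_force: 0.0
clock: 11.2
position: [0.5052, 0.3009, 0.0247]
ee_rot: [0.593, 0.805, -0.0, -0.0]
ft_force: [0.7, 0.1, 0.3]
grip_width: 0.999
grasp_force: 0.0
clock: 12.2
position: [0.5054, 0.301, 0.0251]
ee_rot: [0.593, 0.805, 0.0, 0.0]
ft_force: [-0.5, -0.9, 3.9]
grip_width: 0.264
grasp_force: 48.9
```

```bash
python3 -m inch '[[[0,0,-0.06],[0,0,0]],[[0,0,-0.16],[0,0,0]],[[0,0,-0.28],[0,0,0]],[[0,0,-0.4],[0,0,0]],[[0,0,-0.52],[0,0,0]],[[-0.1,0,-0.64],[0,0,0]],[[-0.2,0,-0.76],[0,0,0]],[[-0.3,0,-0.88],[0,0,0]],[[-0.4,0,-1],[0,0,0]],[[-0.5,0,-1],[0,0,0]]]'
python3 -m inch '[[[-0.1,0,-0.05],[0,0,0]],[[-0.2,0,-0.1],[0,0,0]],[[-0.3,0,-0.15],[0,0,0]],[[-0.4,0,-0.2],[0,0,0]],[[-0.5,0,-0.2],[0,0,0]],[[-0.6,0,-0.2],[0,0,0]],[[-0.7,0,-0.2],[0,0,0]],[[-0.8,0,-0.2],[0,0,0]],[[-0.9,0,-0.2],[0,0,0]],[[-1,0,-0.2],[0,0,0]]]'
python3 -m inch '[[[-0.1,0,0],[0,0,0.06]],[[-0.2,0,0],[0,0,0.13]],[[-0.3,0,0],[0,0,0.2]],[[-0.4,0,0],[0,0,0.26]],[[-0.5,0,0],[0,0,0.33]],[[-0.6,0,0],[0,0,0.4]],[[-0.7,0,0],[0,0,0.46]],[[-0.8,0,0],[0,0,0.53]],[[-0.9,0,0],[0,0,0.6]],[[-1,0,0],[0,0,0.65]]]'
python3 - <<'E'
from h import *
go((.5856,.0288,.12),78.2)
E
```

```text
clock: 13.2
position: [0.5181, 0.2622, 0.1064]
ee_rot: [0.593, 0.805, 0.001, 0.001]
ft_force: [-0.5, -0.2, 0.6]
grip_width: 0.263
grasp_force: 48.9
clock: 14.2
position: [0.541, 0.1857, 0.1208]
ee_rot: [0.593, 0.805, -0.0, -0.0]
ft_force: [-0.6, -0.2, -1.2]
grip_width: 0.265
grasp_force: 48.9
clock: 15.2
position: [0.5647, 0.1093, 0.1209]
ee_rot: [0.778, 0.628, 0.0, 0.0]
ft_force: [0.1, -0.0, -0.5]
grip_width: 0.262
grasp_force: 48.9
pos [0.5647 0.1093 0.1209] yaw 77.8 j7 -0.72 shift [-0.929  0.468  0.011] turn -0.009 F [ 0.1 -0.  -0.5]
```

```bash
python3 -m inch '[[[-0.1,0.05,0],[0,0,0]],[[-0.2,0.1,0],[0,0,0]],[[-0.3,0.15,0],[0,0,0]],[[-0.4,0.2,0],[0,0,0]],[[-0.5,0.25,0],[0,0,0]],[[-0.6,0.3,0],[0,0,0]],[[-0.7,0.35,0],[0,0,0]],[[-0.8,0.4,0],[0,0,0]],[[-0.9,0.47,0],[0,0,0]],[[-0.93,0.47,0],[0,0,0]]]'
python3 - <<'E'
from h import *
go((.5856,.0288,.12),78.2)
t=shot("top","2");s=shot("side","2")
p=manip.get_obs()["position"]; ax=p+[0,0,.0195]
v=np.array([np.cos(np.radians(77.8)),np.sin(np.radians(77.8)),0])
for n in("top","side"):
    print(n,[proj(n,ax+v*k).round(1) for k in(-.06,0,.06,.09)])
print("side red",comps(s,(0,150,80),(8,255,255),(260,120,380,230)))
print("top red",comps(t,(0,150,80),(8,255,255),(290,130,380,200)))
cv2.imwrite("pics/c2.png",np.hstack([cv2.resize(s[130:220,265:355],None,fx=5,fy=5,interpolation=cv2.INTER_CUBIC),cv2.resize(t[140:190,300:335],None,fx=9,fy=9,interpolation=cv2.INTER_CUBIC)]))
E
```

```text
clock: 16.2
position: [0.5864, 0.0277, 0.1208]
ee_rot: [0.778, 0.629, -0.0, 0.0]
ft_force: [-0.2, -0.5, -0.8]
grip_width: 0.263
grasp_force: 48.9
pos [0.5864 0.0277 0.1208] yaw 77.9 j7 -0.57 shift [ 0.011 -0.012  0.01 ] turn -0.007 F [-0.2 -0.5 -0.8]
top [array([350.3, 166.9]), array([333.2, 163.7]), array([316.2, 160.5]), array([307.7, 159. ])]
side [array([326.7, 157.9]), array([310.3, 163. ]), array([293.3, 168.3]), array([284.5, 171.1])]
side red [(array([328.  , 144.42]), [325, 142, 7, 6, 36], array([1., 0.])), (array([322.96, 160.  ]), [317, 156, 12, 9, 52], array([-0.841,  0.541])), (array([302.69, 165.26]), [294, 160, 16, 12, 104], array([-0.931,  0.365]))]
top red [(array([320.64, 161.03]), [318, 158, 7, 7, 33], array([0.832, 0.554]))]
```

View pics/c2.png

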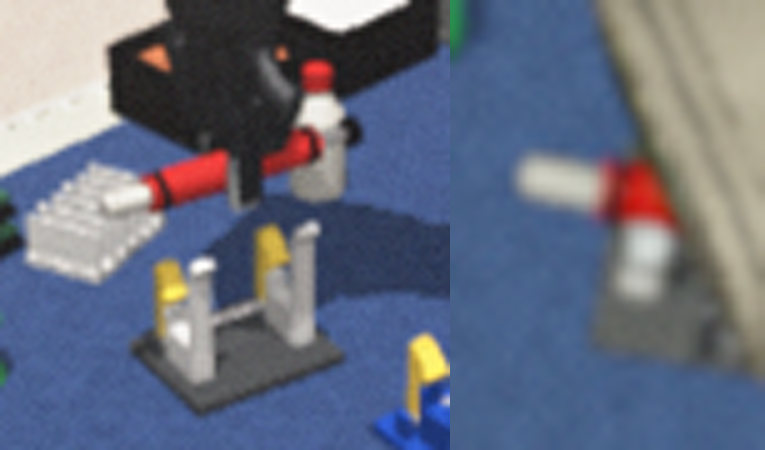

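The pump is held level and lined up: its nozzle tip in the top view is at px (307.6,160), against a predicted (307.7,159). The clip is directly below. Lowering.

```bash
python3 -m inch '[[[0,0,0.1],[0,0,0]],[[0,0,0.2],[0,0,0]],[[0.01,-0.01,0.3],[0,0,0]],[[0.01,-0.01,0.4],[0,0,0]],[[0.01,-0.01,0.5],[0,0,0]],[[0.01,-0.01,0.6],[0,0,0]],[[0.01,-0.01,0.66],[0,0,0]],[[0.01,-0.01,0.72],[0,0,0]],[[0.01,-0.01,0.76],[0,0,0]],[[0.01,-0.01,0.8],[0,0,0]]]'
python3 -m inch '[[[0,0,0.01],[0,0,0]],[[0,0,0.02],[0,0,0]],[[0,0,0.03],[0,0,0]],[[0,0,0.04],[0,0,0]],[[0,0,0.04],[0,0,0]],[[0,0,0.04],[0,0,0]],[[0,0,0.04],[0,0,0]],[[0,0,0.04],[0,0,0]],[[0,0,0.04],[0,0,0]],[[0,0,0.04],[0,0,0]]]'
python3 - <<'E'
from h import *
go((.5856,.0288,.0515),78.2)
s=shot("side","3"); cv2.imwrite("pics/c3.png",cv2.resize(s[130:220,265:355],None,fx=6,fy=6,interpolation=cv2.INTER_CUBIC))
E
```

```text
clock: 17.3
position: [0.5854, 0.0303, 0.0568]
ee_rot: [0.777, 0.629, 0.0, 0.0]
ft_force: [-0.4, 0.5, -1.6]
grip_width: 0.262
grasp_force: 48.9
clock: 18.3
position: [0.5853, 0.0303, 0.0538]
ee_rot: [0.777, 0.629, 0.0, 0.0]
ft_force: [-0.1, 0.1, -1.2]
grip_width: 0.264
grasp_force: 48.9
pos [0.5853 0.0303 0.0538] yaw 77.99 j7 -0.62 shift [-0.017  0.008  0.028] turn -0.005 F [-0.1  0.1 -1.2]
```

View pics/c3.png

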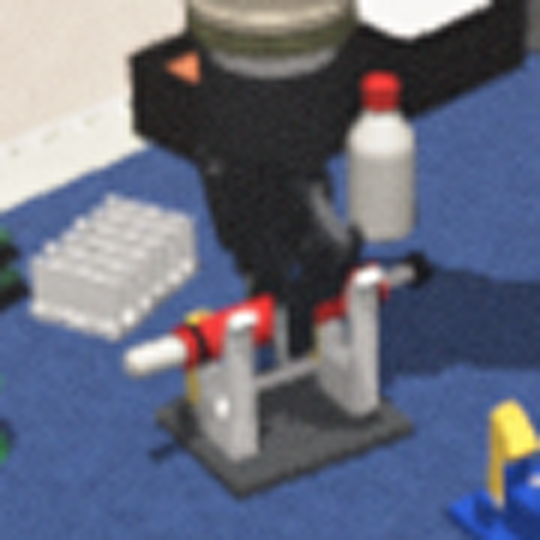

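The pump is between the tall tines and the yellow jaw, centred on the forks, with no contact force yet. I'll lower it slightly, then release.

```bash
python3 -m inch '[[[0,0,0.01],[0,0,0]],[[0,0,0.02],[0,0,0]],[[0,0,0.03],[0,0,0]],[[0,0,0.04],[0,0,0]],[[0,0,0.04],[0,0,0]],[[0,0,0.04],[0,0,0]],[[0,0,0.04],[0,0,0]],[[0,0,0.04],[0,0,0]],[[0,0,0.04],[0,0,0]],[[0,0,0.04],[0,0,0]]]'
```

```text
clock: 19.35
position: [0.5854, 0.0304, 0.0518]
ee_rot: [0.777, 0.629, -0.0, 0.0]
ft_force: [-7.6, -1.2, 14.6]
grip_width: 0.264
grasp_force: 50.4
```

```bash
python3 -m inch '[[[0,0,-0.01],[0,0,0]],[[0,-0.01,-0.015],[0,0,0]],[[0,-0.02,-0.015],[0,0,0]],[[0,-0.02,-0.015],[0,0,0]],[[0,-0.02,-0.015],[0,0,0]],[[0,-0.02,-0.015],[0,0,0]],[[0,-0.02,-0.015],[0,0,0]],[[0,-0.02,-0.015],[0,0,0]],[[0,-0.02,-0.015],[0,0,0]],[[0,-0.02,-0.015],[0,0,0]]]'
```

```text
clock: 20.35
position: [0.5837, 0.0306, 0.0517]
ee_rot: [0.777, 0.629, 0.0, 0.0]
ft_force: [-0.4, 0.5, -0.9]
grip_width: 0.262
grasp_force: 48.9
```

```bash
python3 -m inch '[[[0,0,0],[0,0,0]],[[0,0,0],[0,0,0]],[[0,0,0],[0,0,0]],[[0,0,0],[0,0,0]],[[0,0,0],[0,0,0]],[[0,0,0],[0,0,0]],[[0,0,0],[0,0,0]],[[0,0,0],[0,0,0]],[[0,0,0],[0,0,0]],[[0,0,0],[0,0,0]]]' 1
python3 -m inch '[[[0,0,-0.05],[0,0,0]],[[0,0,-0.12],[0,0,0]],[[0,0,-0.22],[0,0,0]],[[0,0,-0.32],[0,0,0]],[[0,0,-0.42],[0,0,0]],[[0,0,-0.52],[0,0,0]],[[0,0,-0.62],[0,0,0]],[[0,0,-0.72],[0,0,0]],[[0,0,-0.82],[0,0,0]],[[0,0,-0.9],[0,0,0]]]'
python3 - <<'E'
from h import *
s=shot("side","4"); t=shot("top","4")
cv2.imwrite("pics/c4.png",np.hstack([cv2.resize(s[140:215,265:355],None,fx=6,fy=6,interpolation=cv2.INTER_CUBIC),cv2.resize(t[140:190,300:340],None,fx=6,fy=9,interpolation=cv2.INTER_CUBIC)]))
print("side red",comps(s,(0,150,80),(8,255,255),(260,120,380,230)))
go((.5826,.0298,.09),78.2-90); go((.5826,.0298,.09),78.2+90)
E
```

```text
clock: 21.35
position: [0.5837, 0.0306, 0.0517]
ee_rot: [0.777, 0.629, 0.0, 0.0]
ft_force: [-0.0, -0.1, -0.6]
grip_width: 1.0
grasp_force: 0.0
clock: 22.35
position: [0.5838, 0.0307, 0.1245]
ee_rot: [0.777, 0.629, 0.0, 0.0]
ft_force: [0.5, -0.5, 0.1]
grip_width: 0.997
grasp_force: 0.0
side red [(array([328.67, 144.43]), [326, 142, 6, 6, 30], array([0.382, 0.924])), (array([314.1 , 183.17]), [307, 178, 15, 12, 107], array([-0.914,  0.405])), (array([298.6, 188.2]), [295, 185, 7, 8, 30], array([-0.526,  0.851]))]
pos [0.5842 0.0308 0.1247] yaw 77.99 j7 -0.57 shift [-0.016 -0.017  0.434] turn 1.995 F [ 0.  -0.2  0.5]
pos [0.5842 0.0308 0.1247] yaw 77.99 j7 -0.57 shift [-0.016 -0.017  0.434] turn -2.005 F [ 0.  -0.2  0.5]
```

View pics/c4.png

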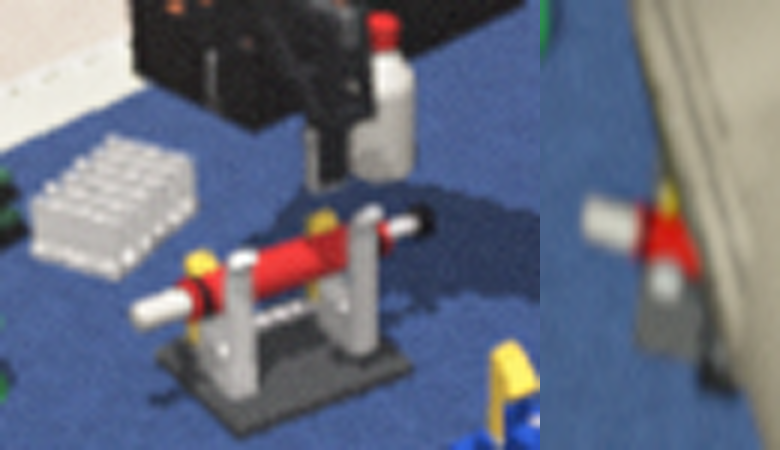

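The pump lies on the jaw against both tall tines, roughly centred, and is released. Next I'll shut the fingers and press on the middle of the barrel.

```bash
python3 -m inch '[[[0,0,0],[0,0,0]],[[0,0,0],[0,0,0]],[[0,0,0],[0,0,0]],[[-0.01,-0.01,0.06],[0,0,0]],[[-0.02,-0.01,0.12],[0,0,0]],[[-0.02,-0.01,0.18],[0,0,0]],[[-0.02,-0.01,0.24],[0,0,0]],[[-0.02,-0.01,0.3],[0,0,0]],[[-0.02,-0.01,0.36],[0,0,0]],[[-0.02,-0.01,0.4],[0,0,0]]]' 0 50
python3 -m inch '[[[0,0,0.04],[0,0,0]],[[0,0,0.08],[0,0,0]],[[0,0,0.12],[0,0,0]],[[0,0,0.15],[0,0,0]],[[0,0,0.18],[0,0,0]],[[0,0,0.2],[0,0,0]],[[0,0,0.22],[0,0,0]],[[0,0,0.24],[0,0,0]],[[0,0,0.26],[0,0,0]],[[0,0,0.28],[0,0,0]]]'
```

```text
clock: 23.45
position: [0.5824, 0.0293, 0.0911]
ee_rot: [0.777, 0.629, -0.0, -0.0]
ft_force: [0.3, -1.1, -0.3]
grip_width: -0.001
grasp_force: 0.0
clock: 24.45
position: [0.5835, 0.0294, 0.0701]
ee_rot: [0.777, 0.629, 0.001, 0.001]
ft_force: [2.0, 0.0, 3.7]
grip_width: 0.002
grasp_force: 2.0
```

```bash
python3 -m inch '[[[0,0,0.02],[0,0,0]],[[0,0,0.04],[0,0,0]],[[0,0,0.06],[0,0,0]],[[0,0,0.08],[0,0,0]],[[0,0,0.1],[0,0,0]],[[0,0,0.115],[0,0,0]],[[0,0,0.13],[0,0,0]],[[0,0,0.14],[0,0,0]],[[0,0,0.14],[0,0,0]],[[0,0,0.14],[0,0,0]]]'
python3 -m inch '[[[0,0,0.01],[0,0,0]],[[0,0,0.02],[0,0,0]],[[0,0,0.025],[0,0,0]],[[0,0,0.025],[0,0,0]],[[0,0,0.025],[0,0,0]],[[0,0,0.025],[0,0,0]],[[0,0,0.025],[0,0,0]],[[0,0,0.025],[0,0,0]],[[0,0,0.025],[0,0,0]],[[0,0,0.025],[0,0,0]]]'
```

```text
clock: 25.45
position: [0.5834, 0.0291, 0.059]
ee_rot: [0.777, 0.629, 0.001, 0.001]
ft_force: [-0.1, 0.0, 6.8]
grip_width: -0.004
grasp_force: 3.1
clock: 26.45
position: [0.5848, 0.0288, 0.0587]
ee_rot: [0.777, 0.629, 0.002, 0.002]
ft_force: [-2.3, -3.1, 18.6]
grip_width: 0.004
grasp_force: 9.3
```

The rod bottomed out with the fingertips at 58.7 mm (home is 59 mm) under 18.6 N. Retreating to check.

```bash
for i in 1 2; do python3 -m inch '[[[0,0,-0.05],[0,0,0]],[[0,0,-0.15],[0,0,0]],[[0,0,-0.25],[0,0,0]],[[0,0,-0.35],[0,0,0]],[[0,0,-0.45],[0,0,0]],[[0,0,-0.55],[0,0,0]],[[0,0,-0.65],[0,0,0]],[[0,0,-0.75],[0,0,0]],[[0,0,-0.88],[0,0,0]],[[0,0,-1],[0,0,0]]]'; done
python3 - <<'E'
from h import *
s=shot("side","5"); t=shot("top","5")
a=cv2.resize(s[150:215,265:355],None,fx=8,fy=8,interpolation=cv2.INTER_CUBIC)
cv2.imwrite("pics/c5.png",a)
n="side"; v=np.array([.207,.978,0]); c=np.array([.5836,.0292,.047])
print([proj(n,c+v*k).round(1) for k in(-.09,0,.09)],comps(s,(0,150,80),(8,255,255),(260,150,380,230)))
i=cv2.imread("pics/top0.png"); print([ (k, np.abs(t[y:y+30,x:x+30].astype(int)-i[y:y+30,x:x+30]).mean().round(1)) for k,x,y in(("reelg",279,126),("bottle",370,119),("jar",283,216),("reelw",369,218),("brush",420,240))])
E
```

```text
clock: 27.45
position: [0.5826, 0.0293, 0.137]
ee_rot: [0.777, 0.629, 0.0, 0.0]
ft_force: [-0.1, -0.2, -0.7]
grip_width: -0.004
grasp_force: 0.0
clock: 28.45
position: [0.5826, 0.0293, 0.217]
ee_rot: [0.777, 0.629, 0.0, 0.0]
ft_force: [0.8, 0.1, -0.2]
grip_width: 0.001
grasp_force: 0.0
[array([334.6, 180.7]), array([311.4, 188.9]), array([286.8, 197.5])] [(array([314.67, 188.42]), [308, 183, 15, 12, 107], array([-0.904,  0.428])), (array([298.76, 193.52]), [295, 190, 7, 9, 33], array([-0.409,  0.913]))]
[('reelg', np.float64(3.7)), ('bottle', np.float64(15.7)), ('jar', np.float64(3.8)), ('reelw', np.float64(47.5)), ('brush', np.float64(25.7))]
```

View pics/c5.png

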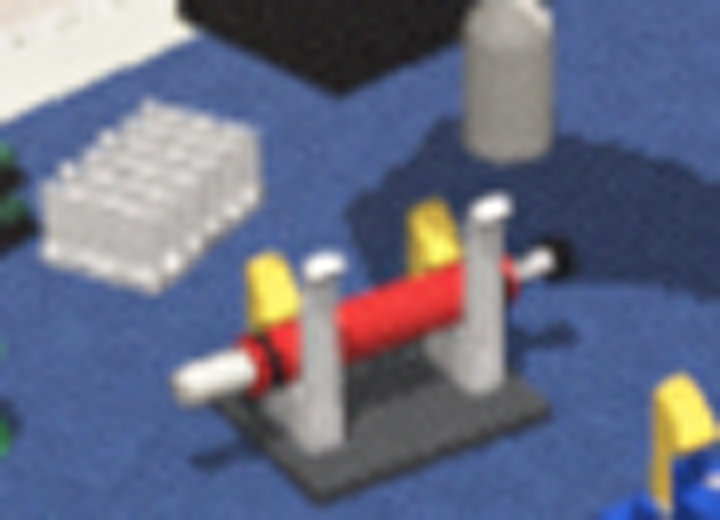

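The pump is down in both forks: the nozzle is at crop (190,385) and the barrel axis falls on the predicted home line. Both yellow noses are above it, closed. Reel and jar are unchanged. The arm only covers or shades the bottle, white reel and brush in the top view, and it never went near them below 0.2 m. Handing in.

```bash
python3 -c "
from workcell import manip
print(manip.hand_in())"
```

```text
the job is handed in; nothing more can be done
None
```

The red desoldering pump is pressed home in both forks of the empty clip with the jaw closed over it, and the job was handed in at about 28.6 s; the green reel and jar match the first picture, while the bottle, white reel and brush were not re-checked (arm or its shadow in the way), though nothing moved near them.

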